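# Fit the beater into the hand mixer

## Robot

A 6-joint arm with a two-finger parallel gripper is mounted at the origin on the work surface. World frame = base frame: x ahead of the robot, y to its left, z up, the work surface at z = 0. Lengths are in m, angles in rad, forces in N, time in s.
With the tool pointing down it reaches from about 0.3 to 0.775 m from the base axis. Payload 14.6 kg.
Tool frame: the origin (TCP) lies at the very end of the fingers, on their centre line; the grasp point (between the pads) lies 19 mm behind it; z points along the fingers, y is the line along which they close (so a half turn about z gives the same grasp; the last joint's range is limited). The gripper opens to 94 mm and grips with 3 to 60 N. Pads are 16 mm wide; open, the fingers measure 119 mm over their backs; the gripper's body (75 mm by 177 mm) begins 78 mm behind the grasp point.
Start: joints at [-1.263, 0.3, 1.521, -0, 1.321, -0.067], TCP at [0.201, -0.512, 0.205] pointing down, gripper open.
Joint ranges: [-3.03, 3.03], [-0.79, 2.21], [0.23, 2.52], [-1.04, 4.18], [0, 3.07], [-2.55, 2.55]. Speed limits (rad/s): [2.22, 2.22, 2.57, 3.14, 3.14, 3.14].

## Interface

Orientations are given as a unit quaternion [x, y, z, w].
In Python, from cell import manip gives the robot as it stands. The module is installed in compiled form; this text tells all that it offers.
- The arm moves only by the tool arm_command, never from a script. Its argument "targets" is a list of rows, each a list of 7 numbers: the turn, a rotation vector about the tool's x, y, z in degrees, then the shift along the tool's x, y, z in mm, then the opening, from 0 (shut) to 1 (fully open). A call has 1 to 20 rows; each row is the pose to reach, as a shift and turn from the pose commanded when the call began, along the tool's axes at that moment; what a row does not reach only later rows make up. A row lasts 1/12 s, in which the tool goes at most 41.7 mm and 7.16 degrees, less where a joint would pass 70% of its speed; a pose out of reach is approached as far as the arm can. A call with a gripper value outside its range is refused whole. The fingers move at their own pace and stop on an object; "force" is the grip in N (left out, the last holds). Time passes only in rows, so rows that repeat a pose let the fingers close. It gives the time, the measured TCP pose, the force, the opening and the grip force at its end, in the units of the state.
- manip.sense(): the state, without advancing time (a new reading comes with each control period).
- manip.snapshot(name): name is "scene" or "top"; returns a dict with "pixels" (400x640x3 uint8, red, green, blue), "fovy" (degrees; the focal length in pixels is half the picture's height over the tangent of half this angle, whatever the lens; pixels are square), "cx", "cy" (the principal point, pixels), "rvec" (rotation vector, rad) and "tvec" (3), from world to camera coordinates, as OpenCV has them. Camera axes: x right, y down, z forward; pixel columns grow to the right and rows downward; lengths in m; the calibration is good to about 2 mm. A picture is of the moment at which its call begins. There is no depth.
- manip.finish_job(): hands the job in; it is judged then, once.
The state is a dict: "t": time; "joint_positions": joint angles; "qvel": joint speeds; "joint_efforts": joint torques, N m; "eef_pos": TCP position; "eef_rot": TCP orientation; "contact_force": force on the tool from outside, world axes, zero at the start; "torque": the same for the moment, N m; "grip_width": opening from 0.0 (shut) to 1.0 (fully open); "finger_force": force on a finger pad.
Only numpy, scipy, OpenCV 4.12 (cv2) and the standard library are available. Lean on these libraries where they do the work, as an engineer would, in place of code of your own. Each camera call takes 0.05 s, during which the arm holds its last target. There are 200 camera calls.

## Task

Pull the wire beater out of the wooden holder and fit it stem first into the orange drive socket of the mixer that lies upside down in its cradle: turn the beater until its four wings line up with the socket's cross-shaped slot, then slide it all the way home, until the orange collar sits on the socket, against the spring inside. Finish while still gripping the beater and pressing it home (do not let go; the spring would push it out again), and leave the dough hook, the spice jar and the mug where they stand.

Things in the scene. Friction and masses are not known exactly. Their poses are not given: they have to be found in the camera images.
- beater_grip (a point): Point on the beater's axis half-way up its cage, where to grip; z points up, away from the stem's tip. The cage is four flat upright steel straps, 12 mm wide, on the beater's own +x, -x, +y, -y sides, 44.5 mm over opposite ones, straight from 22 mm below to 22 mm above this point; cage top 37 mm above it. Grip two opposite straps from above, closing along the beater's x or y axis.
- beater_collar (a point): Centre of the underside of the beater's orange collar (26 mm across, 4 mm thick), on the axis, 100 mm below beater_grip and 30 mm above the stem's tip. Same axes as beater_grip.
- beater_tip (a point): Lower end of the beater's stem, 130 mm below beater_grip. From here up: a tapered round nose (6 mm thick) for 8 mm, then four wings in a cross (18 mm over opposite wings, each 5 mm thick, lower edges rounded) up to 26 mm. The wings point along the beater's x and y axes, in line with the cage's straps.
- socket (a point): Centre of the mouth of the orange drive socket on the mixer's nozzle, 130 mm above the table, z up. Its cross-shaped slot (8 mm wide, 22 mm over opposite arms, 30 mm deep, dark inside) runs along this frame's x and y axes, so the beater fits every 90 degrees. It keeps its angle but 0.06 N m turns it. Home: beater_collar meets this point, and the beater goes no further.
- ejector: Round black spring plunger inside the socket, 18 mm across; origin at the centre of its top face, 20 mm below the socket's mouth when free. It pushes the beater's tip back with 4 N at first touch, 8 N when the beater is home (10 mm down).
- beater: The whole beater, one rigid steel piece, 60 to 130 g, 167 mm long; origin at the lower end of its stem (as beater_tip). It stands upright, stem down, in one of the holder's two wells (either one), turned any way.
- mixer: Teal cordless hand mixer lying upside down in a white cradle, fixed to the table; origin on the table below the socket. It reaches from 63 mm on the -x to 173 mm on the +x side of its own axes, is 110 mm wide and 98 mm high; the black nozzle (54 mm across at its foot, 43 mm at the top) rises at the origin to 128 mm.
- caddy: Wooden holder, fixed, 75 mm in its x, 180 mm in its y, 90 mm high; origin at the centre of its underside. Two round wells at y = -48 and +48 mm, 34 mm wide, 50 mm deep to a ledge that the collar rests on, then 21 mm wide for the tip. The beater's tip starts 10 mm above the table; lift it 80 mm straight up to clear the holder.
- hook_mid (a point): Dough hook, standing in the holder's other well; this point is on its stem, 80 mm above its lower end. About 150 mm long, 35 mm wide. Leave it there.
- spice_jar: Spice jar, 40 mm across, 85 mm high, between mixer and holder; origin at the centre of its underside.
- mug: Blue mug, 80 mm across, 90 mm high; origin under its centre. Leave it there.
There are look-alikes about, which are no part of the job. What is shaped like the beater but blue is not meant.

How it is judged:
On the way, in this order (a step that is already met when the one before it is completed fails the run):
1. the beater is gripped and pulled up clear of the holder (height (world z) of beater_tip above 0.095 m and contact force between the fingers and beater above 1 N), for 0.1 s.
2. the wings have meshed with the socket and the beater is slid home, held by the fingers (z of beater_collar in the frame of socket below 0.0025 m and horizontal distance between beater_collar and socket below 0.003 m and angle between beater_grip's own z axis and vertical below 0.1 rad and contact force between beater and ejector above 4 N and contact force between the fingers and beater above 2 N), for 0.2 s.
At the end, for the whole second after the job is handed in: The beater is fully home and still held and pressed: underside of its collar within 2.5 mm of the socket's mouth in height and 3 mm sideways, upright within 0.1 rad, pressing the spring plunger with more than 4 N, the fingers gripping it with more than 2 N (all of step 2); the arm keeps its last pose, push and grip.
It fails at once if the dough hook, the spice jar or the mug was moved more than 30 mm (distance of any of hook_mid, spice_jar, mug from where it was at the start of the episode above 0.03 m).
It also fails if it takes over 48 s, if anything falls off the work surface, if the arm or the gripper's body presses on something with over 40 N, if the wrist force passes 120 N, or if a joint passes its speed limit or range.

## Working session

There is one attempt and no reset: what is moved stays moved. The work goes in short steps, Python scripts to look and compute and a tool call to move; the robot and the scene stay as the last step left them, time stands still between calls to the robot, and variables do not carry over. Pictures are saved under pics/ and viewed, at most 10 in all, crops included, and the job is handed in when it is done.

Besides the shell and the picture viewer there is one more tool, called after "Call:" as a command line: name --pt "numbers of a row" for each row, then --argument value for the rest. arm_command: Moves the arm, as the interface text tells. Its arguments: {"type":"object","properties":{"targets":{"type":"array","items":{"type":"array","items":{"type":"number"}}},"force":{"type":"number"}},"required":["targets"]}

```bash
mkdir -p pics
cat > h.py <<'E'
import numpy as np, cv2
from cell import manip
def cam(s):
    f=s["pixels"].shape[0]/2/np.tan(np.radians(s["fovy"])/2)
    K=np.array([[f,0,s["cx"]],[0,f,s["cy"]],[0,0,1]])
    R=cv2.Rodrigues(np.array(s["rvec"],float))[0]; t=np.array(s["tvec"],float).ravel()
    return K,R,t
def ray(s,p):
    K,R,t=cam(s); d=R.T@np.linalg.solve(K,[p[0],p[1],1]); return -R.T@t,d/np.linalg.norm(d)
def onz(s,p,z):
    o,d=ray(s,p); return o+d*(z-o[2])/d[2]
def tri(s1,p1,s2,p2):
    o1,d1=ray(s1,p1);o2,d2=ray(s2,p2)
    k=np.linalg.lstsq(np.c_[d1,-d2],o2-o1,rcond=None)[0]
    a=o1+k[0]*d1;b=o2+k[1]*d2; return (a+b)/2,np.linalg.norm(a-b)
def proj(s,P):
    K,R,t=cam(s); q=K@(R@np.array(P)+t); return q[:2]/q[2]
E
python3 - <<'E'
from h import *
import pickle
for n in("scene","top"):
    s=manip.snapshot(n); cv2.imwrite(f"pics/{n}0.png",s["pixels"][...,::-1]); pickle.dump(s,open(n+"0.pkl","wb"))
    print(n,s["fovy"],ray(s,(320,200)))
print(manip.sense())
E
```

```text
scene 44.00277687300873 (array([ 0.99059131, -0.14672329,  0.99237322]), array([-0.47057174,  0.22426054, -0.85338705]))
top 47.54886473644 (array([0.34842514, 0.06059736, 1.10271629]), array([ 0.16204486, -0.01381011, -0.98668675]))
{'t': 0.1, 'joint_positions': array([-1.26262378e+00,  3.00402067e-01,  1.52148794e+00, -5.24672447e-06,
        1.32071141e+00, -6.66001015e-02]), 'qvel': array([-7.78621897e-04,  5.17310753e-07, -1.36939711e-03,  1.23599930e-03,
       -5.07933068e-04,  2.20752022e-04]), 'joint_efforts': array([ 2.85563998e-03, -5.32645154e+01, -3.53281081e+01,  7.09931902e-02,
        2.35131785e-02, -6.00060844e-05]), 'eef_pos': array([ 0.20126075, -0.5116107 ,  0.2049636 ]), 'eef_rot': array([ 9.82494250e-01,  1.86292226e-01, -6.32971215e-05, -5.00399673e-04]), 'contact_force': array([-0.41011385, -0.24970112,  0.25107407]), 'torque': array([ 0.04851226, -0.01085592, -0.01071186]), 'finger_force': 0.0, 'grip_width': 1.0003337477752217}
```

View pics/scene0.png

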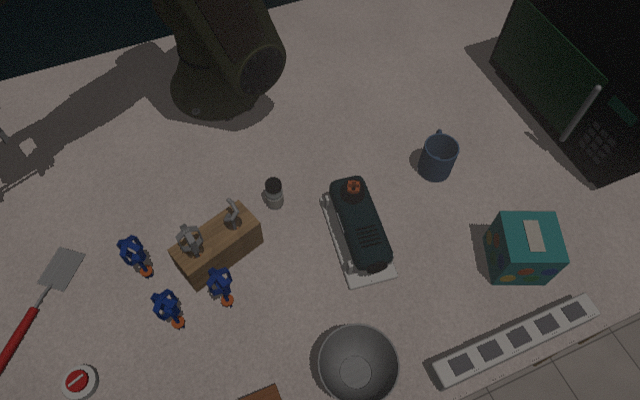

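View pics/top0.png

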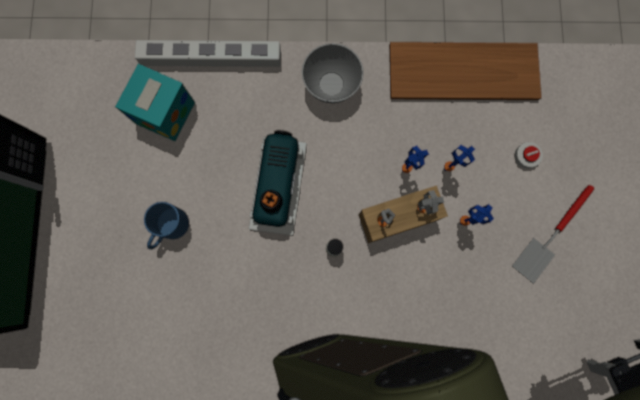

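Scene view: the steel beater stands in the holder at about (189,238) and the dough hook at (232,212). The socket is at (353,187), the jar at (274,190) and the mug at (438,157). Top view: beater (430,203), hook (386,217), socket (271,200). Look-alikes are the blue beaters at scene (132,252), (167,305) and (220,285), plus the grey hook. By its description I choose the steel cage at (189,238), and I'll check it in one close crop.

Run:
```python
from h import *
import pickle
S=pickle.load(open("scene0.pkl","rb"));T=pickle.load(open("top0.pkl","rb"))
def c(s,x,y,w=25):
    im=s["pixels"][y-w:y+w,x-w:x+w,::-1]; im=np.clip(im.astype(float)*1.6,0,255).astype(np.uint8)
    return cv2.resize(im,(300,300),interpolation=cv2.INTER_NEAREST)
cv2.imwrite("pics/crop0.png",np.vstack([np.hstack([c(S,190,240),c(S,353,187,15)]),np.hstack([c(T,430,203),c(T,271,200,15)])]))
```

```text
(no output)
```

View pics/crop0.png

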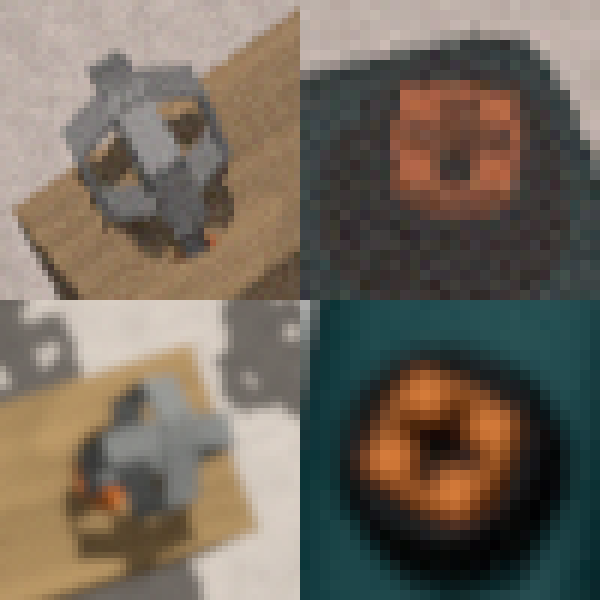

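Crop: the steel beater with its orange collar is confirmed. In the top view its cross-shaped cage top is centred near (432.5,201), and in the scene view near (185,231). The orange socket has a cross slot, at about (270,199) top and (353,187) scene. Next I measure centres and angles.

```bash
cat >> h.py <<'E'
def omask(s,x,y,w,smin=120):
    im=s["pixels"]; hsv=cv2.cvtColor(im,cv2.COLOR_RGB2HSV)
    m=(hsv[...,0]<22)&(hsv[...,1]>smin)&(hsv[...,2]>60)
    k=np.zeros_like(m);k[y-w:y+w,x-w:x+w]=1
    return m&k
def hull_c(m):
    p=np.argwhere(m)[:,::-1].astype(np.float32); h=cv2.convexHull(p); M=cv2.moments(h)
    return np.array([M["m10"]/M["m00"],M["m01"]/M["m00"]]),len(p)
def ang4(s,m,c,z,wt=None,rmin=0,rmax=1):
    p=np.argwhere(m); C=onz(s,c,z); P=np.array([onz(s,q[::-1],z)-C for q in p])
    r=np.hypot(P[:,0],P[:,1]); th=np.arctan2(P[:,1],P[:,0]); k=(r>rmin)&(r<rmax)
    w=np.ones(len(p)) if wt is None else wt
    v=(w*np.exp(4j*th))[k].sum()/w[k].sum()
    return np.degrees(np.angle(v))/4,abs(v)
E
python3 - <<'E'
from h import *
import pickle
S=pickle.load(open("scene0.pkl","rb"));T=pickle.load(open("top0.pkl","rb"))
ms=omask(S,353,187,15,90);mt=omask(T,271,200,15,120)
cs,n1=hull_c(ms);ct,n2=hull_c(mt);print("socket px",cs,n1,ct,n2)
P,e=tri(S,cs,T,ct);print("socket",P,e,"onz",onz(S,cs,.13),onz(T,ct,.13))
for s,m,c in((S,ms,cs),(T,mt,ct)):print("orange quadrant ang",ang4(s,m,c,.13,None,.004,.016))
# dark-slot by intensity, all pixels in annulus
for s,c in((S,cs),(T,ct)):
    x,y=map(int,c.round());k=np.zeros((400,640),bool);k[y-8:y+9,x-8:x+9]=1
    r=s["pixels"][...,0].astype(float)[k];print("red-weighted",ang4(s,k,c,.13,r,.005,.011))
# beater cage top in top view
g=cv2.cvtColor(T["pixels"],cv2.COLOR_RGB2HSV)
np.set_printoptions(linewidth=250)
print(g[186:222,416:446,2]); 
P,e=tri(S,(184.7,231),T,(432.7,201.5));print("beater top",P,e)
# mixer axis, caddy axis via masks in top
m=((g[...,0]>80)&(g[...,0]<100)&(g[...,1]>120)); m[:120]=0;m[240:]=0;m[:,:240]=0;m[:,310:]=0
q=cv2.minAreaRect(np.argwhere(m)[:,::-1].astype(np.float32));print("mixer",q,[onz(T,b,.09)[:2] for b in cv2.boxPoints(q)])
m=((g[...,0]>10)&(g[...,0]<25)&(g[...,1]>80)&(g[...,2]>90)); m[:180]=0;m[250:]=0;m[:,:350]=0;m[:,455:]=0
q=cv2.minAreaRect(np.argwhere(m)[:,::-1].astype(np.float32));print("caddy",q,[onz(T,b,.09)[:2] for b in cv2.boxPoints(q)])
print("jar",onz(T,(335,247),.085),"hook",onz(T,(386,216),.16))
E
```

```text
socket px [352.99881376 186.21115065] 141 [269.65888889 198.98222222] 139
socket [0.51008308 0.15672443 0.12845765] 0.0006184601455492359 onz [0.51101693 0.15648669 0.13      ] [0.50971858 0.1562796  0.13      ]
orange quadrant ang (np.float64(19.958546729253857), np.float64(0.04234966028125686))
orange quadrant ang (np.float64(17.47096372582832), np.float64(0.1132220367395259))
red-weighted (np.float64(16.26487513158051), np.float64(0.0559316827003329))
red-weighted (np.float64(20.713711159579493), np.float64(0.15465101280627536))
[[ 79 104 129 ...  77  70  70]
 [ 78 101 125 ...  71  69  69]
 [ 74  91 115 ...  68  68  68]
 ...
 [104  92  67 ... 129 132 134]
 [105  95  76 ... 132 133 133]
 [108 103  96 ... 132 131 132]]
beater top [ 0.49994293 -0.18963742  0.1674992 ] 0.003473739366614906
mixer ((275.5094909667969, 178.60678100585938), (33.324005126953125, 92.01792907714844), 8.972626686096191) [array([0.46501539, 0.19901424]), array([0.67673843, 0.17149582]), array([0.66481779, 0.09521889]), array([0.4537613 , 0.12502886])]
caddy ((404.4000244140625, 212.70001220703125), (33.203914642333984, 78.7406997680664), 71.56504821777344) [array([ 0.49387328, -0.04789315]), array([ 0.55216291, -0.21846589]), array([ 0.48006941, -0.23961459]), array([ 0.42303542, -0.07062578])]
jar [0.4092681  0.01237145 0.085     ] hook [ 0.47017531 -0.09095808  0.16      ]
```

Run:
```python
from h import *
import pickle,sys
T=pickle.load(open("top0.pkl","rb"));S=pickle.load(open("scene0.pkl","rb"))
np.set_printoptions(linewidth=250,threshold=sys.maxsize)
a=T["pixels"].astype(int)
print("R-B\n",(a[...,0]-a[...,2])[188:220,418:446]);print("G\n",a[188:220,418:446,1])
print("pred cage top px",proj(T,(.5026,-.189,.177)),proj(S,(.5026,-.189,.177)))
```

```text
R-B
 [[12 12 13 13 15 17 20 25 29 33 38 42 46 48 50 50 51 50 48 34 20 14 11  9  8  7  7  7]
 [13 15 17 20 24 29 34 39 44 47 47 48 46 46 44 44 48 50 48 39 24 15 13 11  8  7  8  8]
 [23 25 28 33 38 44 47 48 49 48 44 37 32 30 27 27 35 46 47 41 27 16 13 11  9  7  7  9]
 [39 41 44 47 49 50 51 50 46 39 28 18 15 12  9 10 22 41 48 45 33 20 13 11  9  7  8  9]
 [49 50 50 50 50 51 49 45 37 24 11  5  4  3  3  4 14 32 46 49 42 27 17 12  9  7  7  8]
 [51 50 50 51 49 48 44 33 20  8  3  2  1  1  2  2  8 23 42 48 46 33 19 13  9  8  7  7]
 [50 51 50 50 47 41 29 17  6  1  4  5  4  1  1  2  4 15 34 46 47 36 22 14 11  9  7  8]
 [50 49 49 50 46 33 15  4  2  4 13 19 11  4  1  2  3  8 22 39 43 38 25 14 11 10  8  8]
 [50 50 50 50 46 32 10  1  0  5 19 27 18  6  2  1  2  3 12 24 30 29 21 11 10  9 11 10]
 [50 50 50 49 45 31 10  1  0  4 16 27 20  7  3  2  1  2  4 10 12 12  9  5  6  9 11 12]
 [51 51 49 46 39 23  7  2  1  3  9 14 11  6  2  1  1  2  2  3  3  3  2  2  3  8 11 13]
 [51 48 42 36 24 12  3  1  1  1  3  3  3  2  1  1  2  3  2  2  1  1  0  1  2  8 11 13]
 [48 41 30 17  8  3  2  1  1  2  2  1  1  1  1  2  
[... 4746 characters left out ...]
45  42  46  64  81  86  86  87  87  88  88  89  90]
 [ 73  78  80  81  79  68  51  45  43  43  44  50  54  49  44  43  42  45  62  79  87  89  89  90  91  90  90  92]
 [ 63  65  65  65  65  59  47  44  43  42  44  45  46  44  42  41  43  45  57  75  88  91  90  91  90  90  92  98]
 [ 54  48  48  49  48  48  44  44  44  42  43  42  44  42  43  44  46  49  59  73  87  90  89  88  90  94 101 111]
 [ 52  42  42  43  43  44  44  43  43  42  43  44  45  45  45  49  55  63  73  78  83  83  83  89 100 110 117 123]
 [ 54  43  43  44  43  43  43  45  44  44  45  46  47  49  55  60  70  73  77  76  79  86  95 108 116 123 126 127]]
pred cage top px [434.38640065 199.69641621] [185.29257733 229.64641026]
```

```bash
cat >> h.py <<'E'
from scipy.spatial.transform import Rotation as Ro
def move(P,yaw):
    """tool shift in mm to world point P, tool-z turn in deg so tool y is at world yaw"""
    s=manip.sense(); R=Ro.from_quat(s["eef_rot"]); y=R.apply([0,1,0]); a=np.degrees(np.arctan2(y[1],y[0]))
    d=-((yaw-a+180)%360-180)
    print("yaw now",a.round(2),"turn z",round(d,2),"shift",(R.inv().apply(np.array(P)-s["eef_pos"])*1e3).round(1),"tcp",s["eef_pos"].round(4),"F",s["contact_force"].round(1))
E
python3 - <<'E'
from h import *
import pickle
T=pickle.load(open("top0.pkl","rb"));S=pickle.load(open("scene0.pkl","rb"))
e=[onz(T,(418+u,188+v),.162)[:2] for u,v in((4.5,14),(24.5,11.2),(13,3),(16.3,23.5))]
print(np.round(e,4)); h=e[0]-e[1];v=e[2]-e[3]
print("c",(e[0]+e[1])/2,(e[2]+e[3])/2,"len",np.linalg.norm(h),np.linalg.norm(v),"ang",np.degrees(np.arctan2(h[1],h[0]))-90,np.degrees(np.arctan2(v[1],v[0])))
print("apex tri",tri(S,(185,230.5),T,(433.4,200.2)))
move((.501,-.1895,.215),9.5)
E
```

```text
[[ 0.5    -0.1679]
 [ 0.5063 -0.2102]
 [ 0.5236 -0.1865]
 [ 0.48   -0.192 ]]
c [ 0.50314978 -0.1890219 ] [ 0.50184124 -0.18926963] len 0.04273441548732098 0.0439378160413644 ang 8.383616626616117 7.163286836918049
apex tri (array([ 0.50198956, -0.18916674,  0.1726983 ]), np.float64(0.002196305570418594))
yaw now -68.53 turn z -78.03 shift [ 396.8 -190.    -9.8] tcp [ 0.2013 -0.5116  0.205 ] F [-0.4 -0.2  0.3]
```

Call:
arm_command --pt "0 0 -7 36 -17 -10 1" --pt "0 0 -14 72 -34 -10 1" --pt "0 0 -21 108 -52 -10 1" --pt "0 0 -28 145 -69 -10 1" --pt "0 0 -35 181 -86 -10 1" --pt "0 0 -42 217 -104 -10 1" --pt "0 0 -49 253 -121 -10 1" --pt "0 0 -56 290 -138 -10 1" --pt "0 0 -63 326 -155 -10 1" --pt "0 0 -70 362 -173 -10 1" --pt "0 0 -76.5 398 -190 -10 1" --pt "0 0 -76.5 398 -190 -10 1" --pt "0 0 -76.5 398 -190 -10 1" --pt "0 0 -76.5 398 -190 -10 1"

```text
t: 1.27
eef_pos: [0.5018, -0.1895, 0.2151]
eef_rot: [0.657, 0.754, -0.0, -0.0]
contact_force: [0.1, 0.4, -0.2]
grip_width: 1.001
finger_force: 0.0
```

Run:
```python
from h import *
move((.5023,-.1891,.121),8)
for n in("scene","top"):
    s=manip.snapshot(n)
    c=proj(s,(.5023,-.189,.17)).astype(int);w=40
    print(n,c)
    im=np.clip(s["pixels"][c[1]-w:c[1]+w,c[0]-w:c[0]+w,::-1]*1.6,0,255).astype(np.uint8)
    globals()[n]=cv2.resize(im,(390,390))
cv2.imwrite("pics/near.png",np.hstack([scene,top]))
```

```text
yaw now 7.92 turn z -0.08 shift [ 0.3  0.6 94.1] tcp [ 0.5018 -0.1895  0.2151] F [ 0.1  0.4 -0.2]
scene [186 231]
top [433 200]
```

View pics/near.png

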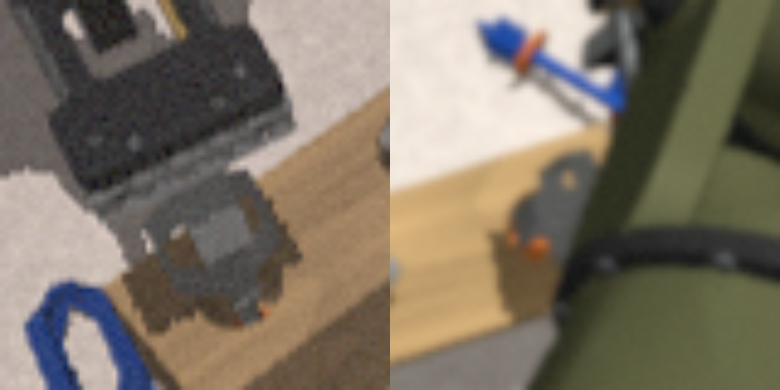

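The left panel shows the gripper over the beater, with the finger span along the expected strap. The blue look-alike lies flat on the table and is clear of the fingers. Going down to grip.

Call:
arm_command --pt "0 0 0 0.3 0.6 25 1" --pt "0 0 0 0.3 0.6 50 1" --pt "0 0 0 0.3 0.6 75 1" --pt "0 0 0 0.3 0.6 94 1" --pt "0 0 0 0.3 0.6 94 1" --pt "0 0 0 0.3 0.6 94 0.4" --pt "0 0 0 0.3 0.6 94 0.4" --pt "0 0 0 0.3 0.6 94 0.4" --pt "0 0 0 0.3 0.6 94 0.4" --pt "0 0 0 0.3 0.6 94 0.4" --pt "0 0 0 0.3 0.6 94 0.4" --pt "0 0 0 0.3 0.6 94 0.4" --force 40

```text
t: 2.37
eef_pos: [0.5028, -0.1889, 0.1217]
eef_rot: [0.656, 0.755, 0.0, 0.0]
contact_force: [-0.2, -0.3, -0.1]
grip_width: 0.541
finger_force: 0.0
```

Call:
arm_command --pt "0 0 0 0 0 0 0.3" --pt "0 0 0 0 0 0 0.3" --pt "0 0 0 0 0 0 0.3" --pt "0 0 0 0 0 0 0.3" --pt "0 0 0 0 0 0 0.3" --pt "0 0 0 0 0 0 0.3" --force 40

```text
t: 2.87
eef_pos: [0.5028, -0.1889, 0.1216]
eef_rot: [0.656, 0.755, 0.0, 0.0]
contact_force: [-0.7, -0.2, 3.7]
grip_width: 0.474
finger_force: 40.0
```

Call:
arm_command --pt "0 0 0 0 0 -10 0.3" --pt "0 0 0 0 0 -25 0.3" --pt "0 0 0 0 0 -45 0.3" --pt "0 0 0 0 0 -65 0.3" --pt "0 0 0 0 0 -85 0.3" --pt "0 0 0 0 0 -105 0.3" --pt "0 0 0 0 0 -125 0.3" --pt "0 0 0 0 0 -145 0.3" --pt "0 0 0 0 0 -145 0.3"

```text
t: 3.62
eef_pos: [0.5035, -0.1893, 0.2707]
eef_rot: [0.656, 0.755, 0.001, 0.003]
contact_force: [-0.1, 0.1, -0.6]
grip_width: 0.471
finger_force: 40.0
```

Run:
```python
from h import *
# pre-insert: over socket, same tip clearance; slot arms at -26 deg
move((.5103,.1565,.266),-26)
```

```text
yaw now 7.98 turn z 33.98 shift [341.5  54.7   3.9] tcp [ 0.5035 -0.1893  0.2707] F [-0.1  0.1 -0.6]
```

Call:
arm_command --pt "0 0 3 31 5 0 0.3" --pt "0 0 6 62 10 0 0.3" --pt "0 0 9 93 15 0 0.3" --pt "0 0 12 124 20 0 0.3" --pt "0 0 15 155 25 0 0.3" --pt "0 0 18 186 30 0 0.3" --pt "0 0 22 217 35 0 0.3" --pt "0 0 25 248 40 0 0.3" --pt "0 0 28 280 45 0 0.3" --pt "0 0 31 311 50 0 0.3" --pt "0 0 34 341 55 4 0.3" --pt "0 0 34 341.5 54.7 4 0.3" --pt "0 0 34 341.5 54.7 4 0.3" --pt "0 0 34 341.5 54.7 4 0.3"

```text
t: 4.78
eef_pos: [0.5093, 0.1565, 0.2619]
eef_rot: [0.848, 0.53, -0.0, -0.0]
contact_force: [-0.8, -0.0, -1.5]
grip_width: 0.468
finger_force: 40.0
```

Run:
```python
from h import *
import pickle
move((.5103,.1565,.266),-26)
for n in("scene","top"):
    s=manip.snapshot(n); pickle.dump(s,open(n+"1.pkl","wb"))
    c=proj(s,(.5103,.1565,.18)).astype(int);w=35
    print(n,c,"pred tip",proj(s,(.5103,.1565,.155)),"collar",proj(s,(.5103,.1565,.187)),"socket",proj(s,(.5103,.1565,.13)))
    im=np.clip(s["pixels"][c[1]-w:c[1]+w,c[0]-w:c[0]+w,::-1]*1.8,0,255).astype(np.uint8)
    globals()[n]=cv2.resize(im,(390,390),interpolation=cv2.INTER_NEAREST)
cv2.imwrite("pics/over.png",np.hstack([scene,top]))
```

```text
yaw now -25.97 turn z 0.03 shift [ 0.5  0.9 -4.1] tcp [0.5093 0.1565 0.2619] F [-0.8 -0.  -1.5]
scene [354 172] pred tip [353.79693765 179.24444935] collar [355.06194518 170.24483449] socket [352.85546035 185.94238028]
top [267 194] pred tip [268.43912449 196.77122186] collar [266.91344669 194.12908961] socket [269.56292766 198.71739726]
```

View pics/over.png

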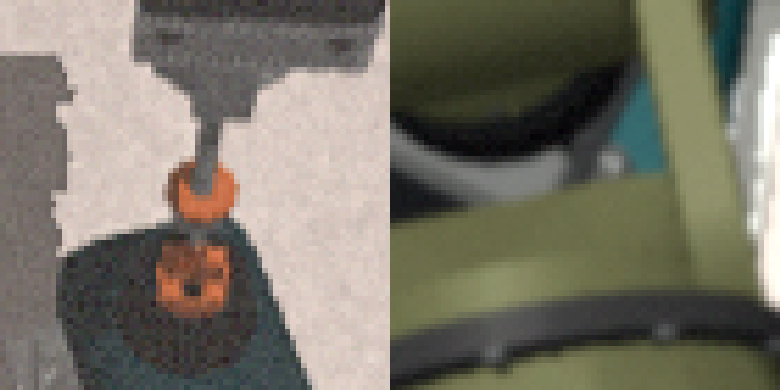

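The scene crop shows the collar at about (355.4,171.6) right over the socket at (353.5,186.5). The arm hides the socket in the top view. I check the collar's offset against the prediction.

Run:
```python
from h import *
import pickle
S=pickle.load(open("scene1.pkl","rb")); S0=pickle.load(open("scene0.pkl","rb"))
mc=omask(S,355,171,9,90); mc[179:]=0
ys,xs=np.nonzero(mc);print("rows",ys.min(),ys.max(),"cols",xs.min(),xs.max())
cc,n=hull_c(mc);z=.2619-.081+.002
print("collar",cc,n,onz(S,cc,z),"pred",proj(S,(.5093,.1565,z)))
ms=omask(S,353,187,8,90);cs,n=hull_c(ms);print("socket now",cs,n,onz(S,cs,.13))
m0=omask(S0,353,187,15,90);ys,xs=np.nonzero(m0);print("sock rows",ys.min(),ys.max(),"cols",xs.min(),xs.max())
print("mm/px", np.linalg.norm(onz(S,(353,186),.13)-onz(S,(354,186),.13)),np.linalg.norm(onz(S,(353,186),.13)-onz(S,(353,187),.13)))
```

```text
rows 166 176 cols 349 361
collar [355.0141844  170.96631206] 77 [0.50939098 0.15719841 0.1829    ] pred [354.6775453  171.04412971]
socket now [353.11403509 186.68546366] 126 [0.51216956 0.15619963 0.13      ]
sock rows 180 193 cols 347 359
mm/px 0.0020790902338102533 0.002476427834471627
```

Call:
arm_command --pt "0 0 0 0.1 1.4 6 0.3" --pt "0 0 0 0.1 1.4 12 0.3" --pt "0 0 0 0.1 1.4 17 0.3" --pt "0 0 0 0.1 1.4 21 0.3" --pt "0 0 0 0.1 1.4 24 0.3" --pt "0 0 0 0.1 1.4 26 0.3" --pt "0 0 0 0.1 1.4 27 0.3" --pt "0 0 0 0.1 1.4 27 0.3"

```text
t: 5.55
eef_pos: [0.5108, 0.1564, 0.2353]
eef_rot: [0.848, 0.53, -0.0, -0.0]
contact_force: [-0.1, -0.4, -1.2]
grip_width: 0.471
finger_force: 40.0
```

Nose is in (or free) with no contact force. Feeding the wings in gently.

Call:
arm_command --pt "0 0 0 0 0 1 0.3" --pt "0 0 0 0 0 2 0.3" --pt "0 0 0 0 0 3 0.3" --pt "0 0 0 0 0 4 0.3" --pt "0 0 0 0 0 5 0.3" --pt "0 0 0 0 0 6 0.3" --pt "0 0 0 0 0 6 0.3"

```text
t: 6.13
eef_pos: [0.5107, 0.1563, 0.2292]
eef_rot: [0.848, 0.53, -0.0, -0.0]
contact_force: [0.5, 0.2, -0.8]
grip_width: 0.471
finger_force: 40.0
```

Call:
arm_command --pt "0 0 0 0 0 1.5 0.3" --pt "0 0 0 0 0 3 0.3" --pt "0 0 0 0 0 4.5 0.3" --pt "0 0 0 0 0 6 0.3" --pt "0 0 0 0 0 8 0.3" --pt "0 0 0 0 0 10 0.3" --pt "0 0 0 0 0 12 0.3" --pt "0 0 0 0 0 12 0.3"

```text
t: 6.8
eef_pos: [0.5108, 0.1564, 0.2174]
eef_rot: [0.848, 0.53, 0.0, -0.0]
contact_force: [-1.0, 0.5, 3.7]
grip_width: 0.469
finger_force: 40.0
```

Call:
arm_command --pt "0 0 0 0 0 1 0.3" --pt "0 0 0 0 0 2 0.3" --pt "0 0 0 0 0 3 0.3" --pt "0 0 0 0 0 4 0.3" --pt "0 0 0 0 0 5 0.3" --pt "0 0 0 0 0 6 0.3" --pt "0 0 0 0 0 6 0.3" --pt "0 0 0 0 0 6 0.3"

```text
t: 7.47
eef_pos: [0.5109, 0.1564, 0.2119]
eef_rot: [0.848, 0.53, 0.0, 0.0]
contact_force: [-2.1, 1.0, 7.1]
grip_width: 0.471
finger_force: 40.0
```

Call:
arm_command --pt "0 0 0 0 0 0.5 0.3" --pt "0 0 0 0 0 1 0.3" --pt "0 0 0 0 0 1.5 0.3" --pt "0 0 0 0 0 1.5 0.3" --pt "0 0 0 0 0 1.5 0.3" --force 50

```text
t: 7.88
eef_pos: [0.511, 0.1566, 0.2115]
eef_rot: [0.848, 0.53, 0.001, 0.0]
contact_force: [-6.2, 1.5, 16.1]
grip_width: 0.473
finger_force: 50.0
```

Run:
```python
from h import *
move((.5108,.1564,.211),-26)
s=manip.snapshot("scene")
c=proj(s,(.5108,.1564,.14)).astype(int);w=35
print(c,proj(s,(.5108,.1564,.134)))
im=np.clip(s["pixels"][c[1]-w:c[1]+w,c[0]-w:c[0]+w,::-1]*1.8,0,255).astype(np.uint8)
cv2.imwrite("pics/home.png",cv2.resize(im,(490,490),interpolation=cv2.INTER_NEAREST))
```

```text
yaw now -26.02 turn z -0.02 shift [-0.2 -0.1  0.5] tcp [0.511  0.1566 0.2115] F [-6.2  1.5 16.1]
[353 183] [353.06426213 185.0915713 ]
```

View pics/home.png

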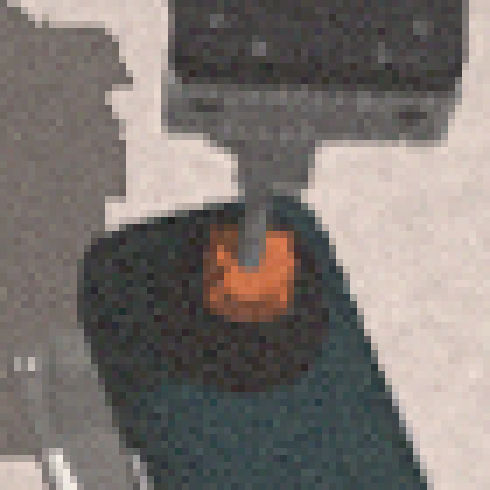

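The crop shows the collar seated on the socket at about (353,185). The TCP stopped hard at 0.2115, against 0.211 expected, and the force rose past the spring's 8 N to 16 N. The beater is home, so I hand in.

```bash
python3 -c "
from cell import manip
print(manip.finish_job())"
```

```text
the job is handed in; nothing more can be done
None
```

The beater is in the mixer's drive socket with its collar seated, still gripped at 50 N and pressed home with about 16 N, and the job was handed in at about 8 s; the hand-in gave no verdict.

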